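# Fit the tube disc on the bench mixer and set its speed lever

## Robot

A 7-joint arm with a two-finger parallel gripper is mounted at the origin on the work surface. World frame = base frame: x ahead of the robot, y to its left, z up, the work surface at z = 0. Lengths are in mm, angles in rad, forces in N, time in s.
With the tool pointing down it reaches from about 400 to 875 mm from the base axis. Payload 4.4 kg.
Tool frame: the origin (TCP) lies between the finger pads; the fingertips stand 8 mm ahead of it and the grasp point (between the pads) lies 11 mm behind it (tips_ahead is the distance from the TCP to the fingertips, in mm); z points along the fingers, y is the line along which they close (so a half turn about z gives the same grasp; the last joint's range is limited). The gripper opens to 85 mm and grips with 20 to 120 N. Pads are 22 mm wide; open, the fingers measure 114 mm over their backs; the gripper's body (76 mm by 85 mm) begins 54 mm behind the grasp point. The pads swing forward as they close: fully open they stand 13 mm farther back than shut.
Start: joints at [1.158, 0.628, 0.038, 1.517, -0.027, 0.996, -0.02], TCP at [220.956, -611.307, 239.313] pointing down, gripper open.
Joint ranges: [-3.06, 3.06], [-0.37, 2.12], [-1.25, 1.32], [0.18, 2.47], [-1.1, 4.24], [0.23, 1.98], [-2.94, 2.94]. Speed limits (rad/s): [2.57, 2.57, 3.14, 3.14, 3.14, 3.14, 3.14].

## Interface

Orientations are given as a rotation vector (axis times angle).
In Python, from plant import * gives the robot as it stands. Calls block until the motion is done:
- movep(position, orientation): joint-space move of the TCP to a pose.
- move_linear(position, frame=None, feed=150): straight line of the TCP; frame=None keeps the orientation; feed is the mean speed in mm/s.
- move_joints(angles): joint-space move.
- set_gripper(opening, f_grip=None): opening from 0.0 (shut) to 1.0 (fully open); f_grip is the grip in N (None keeps the last); returns when the fingers have stopped.
- dwell(seconds).
- inverse_kinematics(position, orientation): joint angles nearest the present ones, or None.
- read_camera(name): name is "side" or "top" or "wrist"; returns (picture, depth): 384x512x3 uint8, red, green, blue; 384x512 float32, mm along the optical axis (not along the pixel's ray), 0 where there is no reading.
- camera_info(name): a dict with "fx", "fy", "cx", "cy" (pixels), "R" (3x3) and "t" (3): a world point X has camera coordinates R X + t; the wrist camera has in their place "tool_from_camera" (4x4, takes a point from camera to tool coordinates, whose origin is the TCP and whose axes are the flange's). Camera axes: x right, y down, z forward; pixel columns grow to the right and rows downward; lengths in mm; the calibration is good to about 2 mm. A picture is of the moment at which its call begins: read the wrist's pose just before it. camera_info takes no time and is no camera call.
A pose or a line that the arm cannot do raises MotionError and nothing moves.
- hand_in(): hands the job in; it is judged then, once.
Readings, each from a call of its own:
- read_time_s(): time.
- read_joint_pos(): joint angles.
- read_joint_vel(): joint speeds.
- read_joint_torque(): joint torques, N m.
- read_position(): TCP position.
- read_orientation(): TCP orientation.
- read_wrist_force(): force on the tool from outside, world axes, zero at the start.
- read_moment(): the same for the moment, N m.
- read_finger_gap(): opening from 0.0 (shut) to 1.0 (fully open).
- read_gripper_force(): force on a finger pad.
Only numpy, scipy, OpenCV 4.12 (cv2) and the standard library are available. Lean on these libraries where they do the work, as an engineer would, in place of code of your own. Each camera call takes 0.05 s, during which the arm holds its last target. There are 200 camera calls.

## Task

Get the stopped bench mixer ready to run: lower the wide tube disc over the upright post and then the small clamp collar on top of it, each flat and fully home. Only once both are on, swing the mixer's speed lever off its stop to line up with the index marker on the scale and leave it pointing there. Don't shift the index marker, and don't disturb the bottle, the tip box or the tube rack.

Things in the scene. Friction and masses are not known exactly. Their poses are not given: they have to be found in the camera images.
- disc: tube disc: plain aluminium ring with eight dark wells on its top face, outer diameter 60, bore 18, thickness 14, about 0.1 kg, lying flat on the bench. Origin: centre of its underside; z up. (Lengths in mm.)
- collar: clamp collar: plain aluminium ring with three small dark dots on top, outer diameter 38, bore 18, thickness 18, about 0.05 kg, lying flat on the bench. Origin: centre of its underside; z up. (Lengths in mm.)
- mixer: white bench mixer, fixed to the bench, 190 (x) by 340 (y), flat deck 60 above the bench. Origin: centre of its underside; x points from the side nearest the robot to the far side, y to the robot's left, z up. The post stands at (30, 105) and the lever pivot at (60, -50) in this frame. Anywhere in its range the lever stays at least 55 from the post. (Lengths in mm.)
- post_foot (a point): point on the axis of the mixer's upright steel post (diameter 14, with a tapered tip), on top of the round flange (diameter 40, 12 above the deck) on which the disc must rest. The post ends 50 above this point. z up. Seated, the disc's origin is at this point and the collar's is 14 above it. (Lengths in mm.)
- lever_pivot (a point): point on the vertical hinge axis of both lever and index marker, at deck height (60 above the bench). (Lengths in mm.)
- lever_knob (a point): centre of the top of the black upright round knob of the speed lever: diameter 18, 34 tall, its foot 20 and its top 54 above the deck, 80 out from the hinge axis. x points outward along the lever arm, z up. The steel arm (11 wide, 12 to 20 above the deck) goes on past the knob as a pointer to 98 from the axis, over the index marker's inner end, which it clears. (Lengths in mm.)
- speed_lever (a joint): angle of the speed lever, 0 to 2.0 rad; 0 is the stop, and it grows as the lever turns clockwise seen from above. At 0 the arm points 1.0 rad to the -y side of the mixer's -x direction (towards the robot and away from the post), at 1.0 along the mixer's -x, at 2.0 1.0 rad to the +y side. It has friction (about 2 N at the knob) and stays where it is left. It starts within 0.12 rad of the stop.
- index_mark (a point): top of the dark steel index marker, a 12 wide, 18 long, 9 high block with a small tip pointing inward, riding on the scale's curved track 113 out from the hinge axis, its top 9 above the deck. x points outward from the hinge axis through the marker, z up. It can be pushed along the track by mistake (friction, about 2 N). (Lengths in mm.)
- set_index (a joint): angle of the index marker, same zero and sense as speed_lever: the lever is lined up when both angles are equal. Somewhere from 0.8 to 1.8 rad.
- reagent: bystander: amber bottle with a white cap, diameter 64, height 130. Origin: centre of its underside. (Lengths in mm.)
- tip_box: bystander: closed grey and white pipette tip box, 120 by 82 by 67. Origin: centre of its underside. (Lengths in mm.)
- tube_rack: bystander: white rack of small tubes, 70 by 200 by 40. Origin: centre of its underside. (Lengths in mm.)
Things that resemble listed ones, but are neither listed nor needed, are in the scene too. What is shaped like the disc but blue or turquoise is not meant. What is shaped like the collar but green is not meant.

How it is judged:
By the outcome, as a careful person would: the job done as asked, in the order asked, and still so for the second after the job is handed in, with the robot touching nothing.
It also fails if it takes over 72 s, if anything falls off the work surface, if the arm or the gripper's body presses on something with over 40 N, if the wrist force passes 120 N, or if a joint passes its speed limit or range.

## Working session

There is one attempt and no reset: what is moved stays moved. The work goes in short steps, each a Python script; the robot and the scene stay as the last script left them, time stands still between calls to the robot, and variables do not carry over. Pictures are saved under pics/ and viewed, at most 10 in all, crops included, and the job is handed in when it is done.

```bash
mkdir -p pics && ls && cat > h.py <<'E'
from plant import *
import numpy as np, cv2
def snap(name,fn,crop=None,scale=1):
    p,d=read_camera(name)
    np.savez('pics/'+fn+'.npz',p=p,d=d)
    cv2.imwrite('pics/'+fn+'.png',p[:,:,::-1])
    return p,d
def cloud(name,d):
    c=camera_info(name)
    v,u=np.mgrid[:384,:512]
    P=np.stack([(u-c['cx'])/c['fx']*d,(v-c['cy'])/c['fy']*d,d],-1)
    return (P-np.array(c['t']))@np.array(c['R'])
E
python3 - <<'E'
from h import *
a,da=snap('top','top0'); b,db=snap('side','side0')
cv2.imwrite('pics/both.png',cv2.resize(np.vstack([a,b])[:,:,::-1],(400*1,600)))
cv2.imwrite('pics/top0b.png',cv2.resize(a[:,:,::-1],(800,600)))
print(camera_info('top'),camera_info('side'),camera_info('wrist'),read_time_s(),read_orientation())
E
```

```text
pics
{'fx': 414.7181959117485, 'fy': 414.7181959117485, 'cx': 252.86397102188283, 'cy': 192.86908407002056, 'R': array([[ 0.00377934, -0.99994547, -0.00973519],
       [-0.99622718, -0.00292086, -0.08673455],
       [ 0.08670139,  0.01002626, -0.99618389]]), 't': array([ -24.00914936,  595.08261066, 1143.98472234])} {'fx': 375.24220949435164, 'fy': 375.24220949435164, 'cx': 252.72582923379508, 'cy': 191.44584529939775, 'R': array([[-0.89391513, -0.44821229, -0.00463508],
       [-0.31242988,  0.63045872, -0.71056975],
       [ 0.32140833, -0.63374091, -0.7036115 ]]), 't': array([ 536.40145974,  287.01396778, 1095.86953396])} {'fx': 286.93923799251326, 'fy': 286.93923799251326, 'cx': 255.14640493559304, 'cy': 188.9346913922316, 'tool_from_camera': array([[ 3.51561175e-05, -9.64066151e-01, -2.65662294e-01,
         6.68518497e+01],
       [ 9.99999978e-01, -2.08054380e-05,  2.07835047e-04,
        -1.25021493e-01],
       [-2.05893954e-04, -2.65662295e-01,  9.64066130e-01,
        -1.34607810e+02],
       [ 0.00000000e+00,  0.00000000e+00,  0.00000000e+00,
         1.00000000e+00]])} 0.1 [-3.09282366e+00 -5.41731965e-01  4.58582410e-04]
```

View pics/top0b.png

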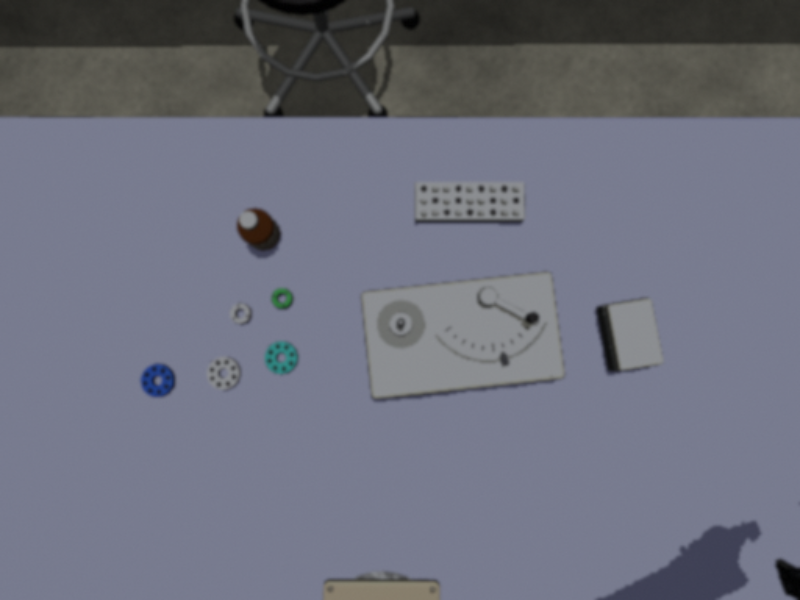

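View pics/side0.png

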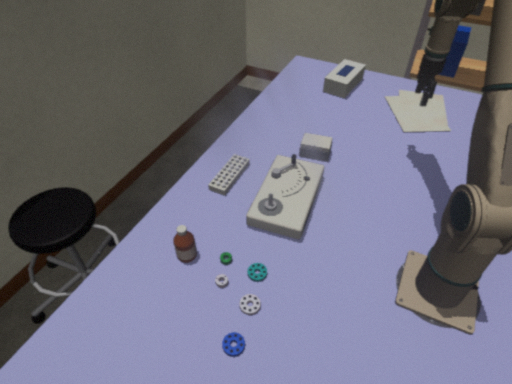

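Top view (800x600): the white disc is at (224,373), the collar at (241,313), the post at (400,324), the lever pivot at (488,296), the knob at (532,318) and the marker at (504,360). The blue, turquoise and green rings are decoys.

```bash
python3 - <<'E'
from h import *
d=np.load('pics/top0.npz');P=cloud('top',d['d']);p=d['p'].astype(int)
z=P[...,2]
for n,(u,v) in dict(disc=(224,373),collar=(241,313),post=(400,324),piv=(488,296),knob=(532,318),mark=(504,360),green=(283,298),turq=(282,358),bottle=(257,227)).items():
    u=int(u*.64);v=int(v*.64)
    W=P[v-16:v+17,u-16:u+17].reshape(-1,3)
    zm=np.percentile(W[:,2],99); 
    print(n,P[v,u].round(1),zm.round(1))
def reg(u,v,r,lo,hi):
    u=int(u*.64);v=int(v*.64);W=P[v-r:v+r+1,u-r:u+r+1].reshape(-1,3)
    m=(W[:,2]>lo)&(W[:,2]<hi);Q=W[m];c,rr=cv2.minEnclosingCircle(Q[:,:2].astype(np.float32));return m.sum(),Q.mean(0).round(1),np.round(c,1),round(rr,1)
print('disc',reg(224,373,14,8,30)); print('collar',reg(241,313,9,10,30)); print('post',reg(400,324,8,85,200)); print('knob',reg(532,318,10,95,200))
m=(z>50)&(z<70)&(P[...,1]>-300)&(P[...,1]<150)&(P[...,0]>300)&(P[...,0]<800)
n,l,s,c=cv2.connectedComponentsWithStats(m.astype(np.uint8));k=1+np.argmax(s[1:,4])
Q=P[l==k][:,:2].astype(np.float32);print('mixer',cv2.minAreaRect(Q),P[l==k][:,2].mean())
t=(z>25)&(z<150)&(P[...,1]<-250)&(P[...,0]>350)&(P[...,0]<800);print('tipbox',P[t].min(0),P[t].max(0))
E
```

```text
disc [466.8 292.    1. ] 19.4
collar [ 5.759e+02  2.635e+02 -5.000e-01] 21.8
post [550.4 -31.2 119.4] 120.6
piv [ 601.5 -181.7   78.4] 85.0
knob [ 561.6 -248.8  116.2] 115.6
mark [ 491.7 -209.    68. ] 72.4
green [605.  185.7   1.3] 21.8
turq [492.8 186.8  -0.7] 18.1
bottle [714.8 213.5 107.9] 133.4
disc (np.int64(322), array([467.1, 290.8,  14.2]), array([467.4, 291.2]), 29.8)
collar (np.int64(118), array([574.9, 261.8,  17.5]), array([575.3, 262.4]), 19.0)
post (np.int64(24), array([553.9, -30.9, 117.4]), array([554.4, -30.6]), 6.9)
knob (np.int64(43), array([ 563.7, -250.3,  112.5]), array([ 563.6, -251. ]), 8.8)
mixer ((535.9242553710938, -137.78419494628906), (191.14834594726562, 339.2030029296875), 6.407526016235352) 59.93962626497548
tipbox [ 453.83261348 -482.03446668   25.07597979] [ 798.76841265 -250.00816846  117.01300972]
```

```bash
cat >> h.py <<'E'
from scipy.spatial.transform import Rotation as Rn
def down(a):  # tool x axis at world azimuth a (rad), tool z down
    x=np.array([np.cos(a),np.sin(a),0]);z=np.array([0,0,-1.]);return Rn.from_matrix(np.stack([x,np.cross(z,x),z],1)).as_rotvec()
def wsnap(fn):
    pos=np.array(read_position());R=Rn.from_rotvec(read_orientation()).as_matrix()
    p,d=snap('wrist',fn);T=np.array(camera_info('wrist')['tool_from_camera'])
    M=np.eye(4);M[:3,:3]=R;M[:3,3]=pos;return p,d,M@T,M
def rays(M):
    c=camera_info('wrist');v,u=np.mgrid[:384,:512]
    return np.stack([(u-c['cx'])/c['fx'],(v-c['cy'])/c['fy'],np.ones(u.shape)],-1)@M[:3,:3].T
def wcloud(d,M): return rays(M)*d[...,None]+M[:3,3]
def onplane(M,h):
    r=rays(M);return M[:3,3]+r*((h-M[2,3])/r[...,2])[...,None]
def circ(d,M,c,h,r,tol=3):  # top face at height h, near c, outer radius r
    P=wcloud(d,M);m=(abs(P[...,2]-h)<tol)&(np.hypot(P[...,0]-c[0],P[...,1]-c[1])<r+8)
    n,l,s,_=cv2.connectedComponentsWithStats(m.astype(np.uint8));k=1+np.argmax(s[1:,4])
    cn,_=cv2.findContours((l==k).astype(np.uint8),cv2.RETR_EXTERNAL,cv2.CHAIN_APPROX_NONE)
    q=max(cn,key=len)[:,0];X=onplane(M,h)[q[:,1],q[:,0],:2]
    from scipy.optimize import least_squares
    o=least_squares(lambda t:np.hypot(*(X-t[:2]).T)-t[2],[*c[:2],r],loss='soft_l1');return o.x
E
python3 - <<'E'
from h import *
movep([520,270,200],down(np.pi/2))
print(read_time_s(),read_position(),read_joint_pos())
p,d,M,_=wsnap('w1')
print(circ(d,M,(467,291),14,30),circ(d,M,(575,262),18,19))
E
```

```text
3.3583 [520.55497    269.01700722 199.92519215] [-0.13446817  0.65032114 -0.62880376  1.73234952  0.46730405  0.91348163
 -0.95998456]
[466.49280544 290.52757807  29.00199628] [574.24600325 261.90165761  18.18745707]
```

View pics/w1.png

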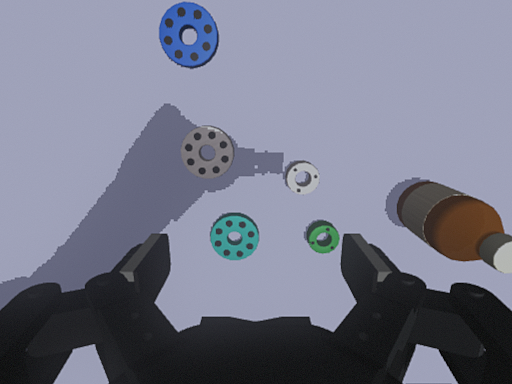

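The wrist view shows the white disc at px (207,152) and the collar at (302,178). The fits agree with the top camera to within 1 mm. Next I grasp the disc.

```bash
python3 - <<'E'
from h import *
c=[466.8,290.7]
movep([*c,70],down(np.pi/2)); print(read_position(),read_time_s())
move_linear([*c,9],feed=100); print(read_position(),read_wrist_force())
set_gripper(0.5,50); print('gap',read_finger_gap(),read_gripper_force(),read_wrist_force())
move_linear([*c,70],feed=150); dwell(0.1)
p,d,M,_=wsnap('w2'); print(read_time_s(),read_position(),read_wrist_force(),read_finger_gap())
P=wcloud(d,M);m=np.hypot(P[...,0]-c[0],P[...,1]-c[1])<12
print(np.percentile(P[m][:,2],[5,50,95]))
m=np.hypot(P[...,0]-c[0],P[...,1]-c[1])<34;print(np.histogram(P[m][:,2],bins=np.arange(0,130,5)))
E
```

```text
[468.01662779 291.122242    70.62224434] 4.0333
[467.19901511 291.02659377   9.4307382 ] [ 0.03452227 -0.13299903  0.38773404]
gap 0.6679376526039931 51.078895311802626 [-1.30704744 -1.39359895 10.52824348]
5.9 [466.16271215 290.08479765  68.90143029] [ 1.18429355  0.24025079 -0.57188988] 0.6676208955060343
[ 66.47960605 143.72572627 154.62605317]
(array([1257,    0,    0,    0,    0,    0,    0,    0,    0,    0,    0,
         12,  355,  472, 9045,  257,  288,  324,  365,  400,  571,   59,
        129,  273,   93]), array([  0,   5,  10,  15,  20,  25,  30,  35,  40,  45,  50,  55,  60,
        65,  70,  75,  80,  85,  90,  95, 100, 105, 110, 115, 120, 125]))
```

View pics/w2.png

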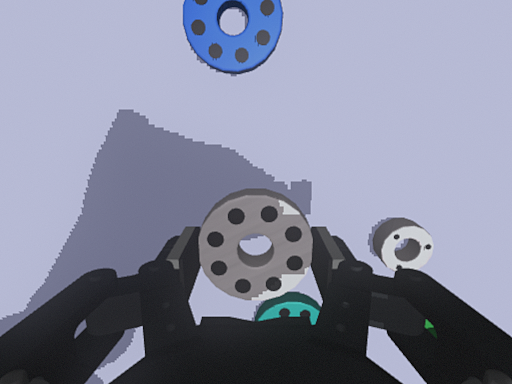

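The disc is held at px (255,243) and looks level. I'll fit its plane and centre in the tool frame, then view the post from the wrist camera.

```bash
cat >> h.py <<'E'
def plane(d,M,c,h,r,tol=4):
    P=wcloud(d,M);m=(abs(P[...,2]-h)<tol)&(np.hypot(P[...,0]-c[0],P[...,1]-c[1])<r);Q=P[m]
    for _ in range(3):
        s=np.linalg.lstsq(np.c_[Q[:,:2]-c[:2],np.ones(len(Q))],Q[:,2],rcond=None)[0]
        e=abs(Q[:,2]-np.c_[Q[:,:2]-c[:2],np.ones(len(Q))]@s);Q=Q[e<max(1,2*e.std())]
    return s
E
python3 - <<'E'
from h import *
z=np.load('pics/w2.npz');pos=np.array(read_position());R=Rn.from_rotvec(read_orientation()).as_matrix()
T=np.array(camera_info('wrist')['tool_from_camera']);M0=np.eye(4);M0[:3,:3]=R;M0[:3,3]=pos
print(pos,R.round(3));M=M0@T
print('plane',plane(z['d'],M,(466,290),73,27))
c=circ(z['d'],M,(466,290),73.3,30,2.0);print('circ',c,'rel',c[:2]-pos[:2])
# inner bore: contour of hole
P=wcloud(z['d'],M);X=onplane(M,73.3);m=(np.hypot(X[...,0]-c[0],X[...,1]-c[1])<14)
hole=(m&(abs(P[...,2]-73.3)>3)).astype(np.uint8)
cn,_=cv2.findContours(hole,cv2.RETR_EXTERNAL,cv2.CHAIN_APPROX_NONE);q=max(cn,key=len)[:,0]
print('bore',cv2.minEnclosingCircle(X[q[:,1],q[:,0],:2].astype(np.float32)))
movep([*pos[:2],210],down(np.pi/2)); movep([554,-31,230],down(np.pi/2)); dwell(.2)
p,d,M,_=wsnap('w3');print(read_time_s(),read_position())
P=wcloud(d,M);m=(np.hypot(P[...,0]-554,P[...,1]+30.5)<25)&(P[...,2]>85)&(P[...,2]<135);Q=P[m];print('post',len(Q),Q.min(0),Q.max(0));
t=Q[Q[:,2]>Q[:,2].max()-3];print(t.mean(0),len(t)); 
for lo in (88,98,108): 
  s=Q[(Q[:,2]>lo)&(Q[:,2]<lo+6)]; print(lo,len(s),s.mean(0),s[:,0].min(),s[:,0].max(),s[:,1].max())
E
```

```text
[466.16271215 290.08479765  68.90143029] [[-0.     1.    -0.002]
 [ 1.     0.    -0.001]
 [-0.001 -0.002 -1.   ]]
plane [-3.93957211e-03 -1.08539439e-03  7.22892031e+01]
circ [465.87493703 289.95037097  29.03321431] rel [-0.28777512 -0.13442668]
bore ((465.971435546875, 290.56414794921875), 9.248126029968262)
8.025 [554.02761497 -29.6164795  230.08269419]
post 153 [547.53841635 -31.11966636  85.5241152 ] [560.94498871 -24.72792032 119.85131592]
[553.50556001 -27.45091208 118.15087267] 23
88 20 [554.22961792 -26.08119423  91.13582469] 547.6589513513662 560.4103278606482 -24.78472542431772
98 20 [554.01242524 -26.19229524 101.24059744] 547.7599072106293 560.116085931407 -24.78355348859963
108 22 [554.24300311 -25.88034497 111.3335611 ] 548.0124993545957 559.9086284959237 -24.727920316236613
```

View pics/w3.png

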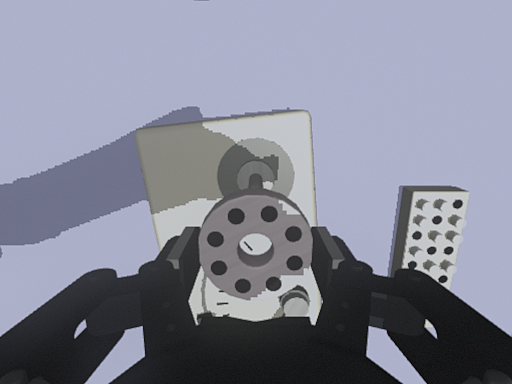

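The post is visible in front of the disc at px (255,180). Its centre is about (554.1,-31.4). Next I align and lower the disc with force checks.

```bash
cat >> h.py <<'E'
def st(tag=''): print(tag,round(read_time_s(),2),np.round(read_position(),2),np.round(read_wrist_force(),1),round(read_finger_gap(),3))
def settle(x,y,z,feed=120):
    "linear move, then correct steady error"
    move_linear([x,y,z],feed=feed);dwell(.15);e=np.array([x,y,z])-read_position();move_linear(list(np.array([x,y,z])+e),feed=40);dwell(.1);return e
E
python3 - <<'E'
from h import *
x,y=554.3,-31.2
e=settle(x,y,145);st('above');print(e)
x+=e[0];y+=e[1]
for z in (128,118,105,95,86):
    move_linear([x,y,z],feed=60);st(z);f=np.array(read_wrist_force())
    if np.linalg.norm(f)>15: print('contact');break
E
```

```text
above 9.38 [553.74 -31.26 144.25] [-0.7  0.8 -1.3] 0.668
[-0.61478668 -0.03468895 -0.86167817]
128 9.8 [553.25 -31.18 127.33] [ 0.2 -0.  -1.2] 0.663
118 10.12 [553.31 -31.3  117.52] [-0.1  0.  -0.5] 0.668
105 10.48 [553.32 -31.25 104.5 ] [-0.1 -0.1 -0.5] 0.672
95 10.8 [553.3  -31.26  94.52] [ 0.2  0.7 -1.6] 0.673
86 11.1 [553.3  -31.25  85.53] [ 0.4  0.3 -1. ] 0.671
```

```bash
python3 - <<'E'
from h import *
x,y=554.4,-31.2
z=86
while z>79:
    z-=1;move_linear([x,y,z],feed=30);dwell(.1);st(z)
    if read_wrist_force()[2]>4: break
set_gripper(0.8);st('open')
move_linear([x,y,z+1.5],feed=60);set_gripper(1.0);st('open')
move_linear([x,y,150],feed=200)
c=[574.5,262]
movep([560,30,215],down(np.pi/2));dwell(.15)
p,d,M,_=wsnap('w4');st()
cc=circ(d,M,(554.3,-31),86,30,3);print('disc',cc,plane(d,M,(554.3,-31),86,27))
P=wcloud(d,M);m=(np.hypot(P[...,0]-554,P[...,1]+30.5)<14)&(P[...,2]>90)&(P[...,2]<135);Q=P[m];print(len(Q),Q.min(0),Q.max(0))
t=Q[Q[:,2]>117];print(t.mean(0),len(t))
E
```

```text
85 11.45 [554.48 -31.2   85.12] [-0.5 -0.4 -2.3] 0.67
84 11.8 [554.42 -31.19  84.03] [-0.1  0.7 -1.4] 0.666
83 12.15 [554.38 -31.21  82.96] [-1.  -0.2 -0.8] 0.668
82 12.5 [554.56 -31.19  82.58] [-2.9  0.2  5.6] 0.668
open 12.78 [554.43 -31.21  81.86] [-0.8 -0.2  0.2] 0.803
open 13.34 [554.41 -31.19  83.5 ] [-0.  -0.1  0.8] 1.001
 14.47 [559.1   28.48 213.44] [ 0.3 -0.8 -0.7] 1.001
disc [554.56368169 -30.98164318  29.1962757 ] [ 4.48408117e-04 -4.47321811e-04  8.59609143e+01]
331 [547.13580063 -36.72130462  90.43448099] [560.83702726 -24.13843031 123.48860162]
[554.00869811 -30.08415932 120.18253732] 99
```

View pics/w4.png

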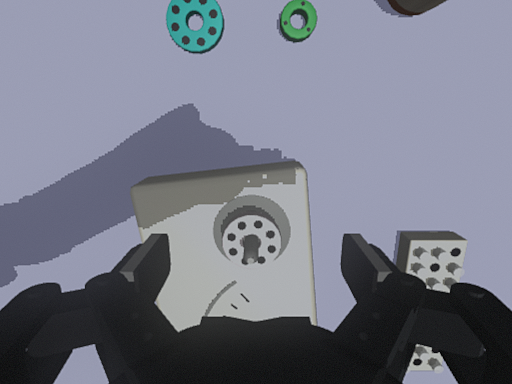

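The disc is seated flat (top at 85.96, expected 86). Next is the collar.

```bash
python3 - <<'E'
from h import *
c=[574.6,262]
movep([*c,80],down(np.pi/2));dwell(.1);st()
move_linear([*c,11.5],feed=120);st('down')
set_gripper(0.2,50);st('closed')
move_linear([*c,80],feed=150);dwell(.2)
p,d,M,M0=wsnap('w5');st('lift');t=M0[:3,3]
print('plane',plane(d,M,t,86,17,6))
h=plane(d,M,t,86,17,6)[2];k=circ(d,M,t,h,19,2);print('circ',k,k[:2]-t[:2])
E
```

```text
15.62 [576.09 259.57  80.83] [ 0.7 -0.2 -0.3] 1.004
down 16.35 [574.92 262.34  11.89] [0.3 1.  0.3] 0.996
closed 16.88 [574.98 262.15  12.5 ] [-0.7 -0.4  4.3] 0.421
lift 17.73 [573.98 261.69  78.89] [-0.2  0.2 -0.9] 0.422
plane [-1.24211926e-03 -9.91323009e-05  8.40959757e+01]
circ [574.0186351  261.37111461  18.68504537] [ 0.14784886 -0.18203379]
```

View pics/w5.png

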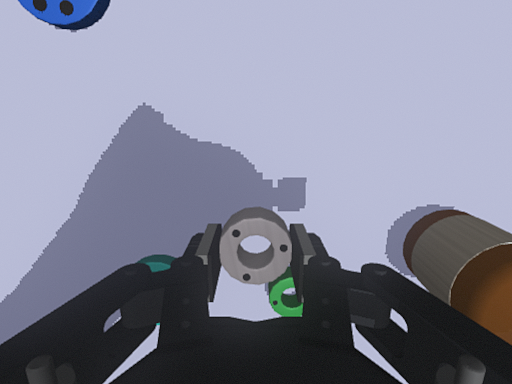

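The collar is held level at px (255,245) and centred within 0.2 mm. Now I place it.

```bash
python3 - <<'E'
from h import *
x,y=554.1,-30.9
movep([574,262,170],down(np.pi/2)); movep([x,y,170],down(np.pi/2)); move_linear([x,y,145],feed=80);dwell(.2);st('above')
for z in (132,122,110,101):
    move_linear([x,y,z],feed=60);st(z)
    if np.linalg.norm(read_wrist_force())>15: print('contact');raise SystemExit
while z>95:
    z-=1;move_linear([x,y,z],feed=30);dwell(.1);st(z)
    if read_wrist_force()[2]>4: break
set_gripper(0.55);move_linear([x,y,z+1.5],feed=60);set_gripper(0.75);st('open')
move_linear([x,y,185],feed=200)
movep([556,20,215],down(np.pi/2));dwell(.2)
p,d,M,_=wsnap('w6');st()
print('collar',circ(d,M,(554.3,-31),104,19,3),plane(d,M,(554.3,-31),104,17))
print('disc',plane(d,M,(554.3,-31),86,27,3))
E
```

```text
above 19.98 [554.41 -30.8  145.32] [ 0.3 -0.7 -0.7] 0.421
132 20.34 [553.66 -30.97 131.42] [-0.2 -0.  -0.5] 0.422
122 20.66 [553.75 -30.9  121.5 ] [-0.3  0.5 -0.3] 0.419
110 21.01 [553.71 -30.9  109.47] [-0.3 -0.3  0.2] 0.416
101 21.31 [553.74 -30.95 100.54] [-0.2 -0.1 -1.5] 0.42
100 21.66 [554.23 -30.89 100.14] [-0.1  0.1 -0.4] 0.418
99 22.01 [554.07 -30.89  99.  ] [-0.6  0.4 -0.6] 0.422
98 22.36 [554.25 -30.88  98.45] [-1.4  0.1  6. ] 0.421
open 23.18 [554.09 -30.89  99.46] [-0.4 -0.4  0.6] 0.75
 24.36 [555.4   18.71 213.86] [-0.2  0.1 -0.1] 0.75
collar [554.18628235 -30.64672378  18.30053143] [ 1.71470035e-03 -4.26662888e-03  1.03860362e+02]
disc [ 1.91735997e-03 -2.18435443e-03  8.60663001e+01]
```

```bash
python3 - <<'E'
from h import *
snap('top','top1')
movep([540,-190,235],down(np.pi/2));dwell(.25)
p,d,M,M0=wsnap('w7');np.save('pics/w7M.npy',M);st()
P=wcloud(d,M);v=np.hypot(P[...,0]-601.1,P[...,1]+180.8)
# rectified deck-plane view, 4 px/mm, at height 69 (marker top)
def rect(h,x0=620,y0=-110,s=4,w=190,hh=160):
    X=np.stack(np.meshgrid(x0-np.arange(hh*s)/s,y0-np.arange(w*s)/s,indexing='ij'),-1)
    C=np.linalg.inv(M);c=camera_info('wrist')
    Y=np.concatenate([X,np.full(X.shape[:2]+(1,),h)],-1)@C[:3,:3].T+C[:3,3]
    return cv2.remap(p,(Y[...,0]/Y[...,2]*c['fx']+c['cx']).astype(np.float32),(Y[...,1]/Y[...,2]*c['fy']+c['cy']).astype(np.float32),cv2.INTER_LINEAR)
r=rect(69);cv2.imwrite('pics/r69.png',cv2.resize(r,(760,640))[:600,:,::-1])
k=(P[...,2]>108)&(v<110);print('knob',P[k].mean(0),k.sum())
E
```

```text
25.57 [ 540.38 -188.5   235.04] [-0.4 -0.2  0.3] 0.747
knob [ 554.29110105 -176.52637392  301.80887853] 37398
```

View pics/r69.png

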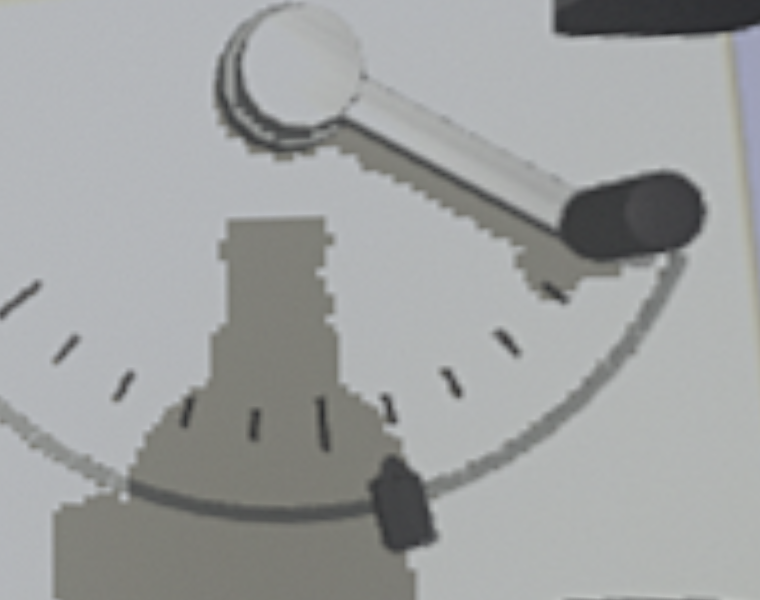

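The rectified view shows the hub at (300,65), the knob at (663,212), the marker body at about (404,510), its tip at (395,460), and the track arc. I'll refine those numbers with the depth data.

```bash
cat >> h.py <<'E'
from scipy.optimize import least_squares
PIV=np.array([601.1,-180.8])
def fitc(X,c,r): o=least_squares(lambda t:np.hypot(*(X-t).T)-r,c,loss='soft_l1');return o.x,abs(o.fun).mean()
def ang(v): return np.arctan2(-v[...,1],-v[...,0])  # from world -x towards -y
def lever_view(p,d,M,piv=PIV):
    P=wcloud(d,M);g=p.mean(2);z=P[...,2]
    A=onplane(M,69);v=A[...,:2]-piv;m=(g<85)&(np.hypot(*np.moveaxis(v,-1,0))>100)&(np.hypot(*np.moveaxis(v,-1,0))<123)&(z>66.5)&(z<71)&(ang(v)>-1.1)&(ang(v)<1.3)
    print('marker px',m.sum(),A[m].mean(0),'ang',ang(A[m][:,:2].mean(0)-piv),'r',np.hypot(*(A[m][:,:2].mean(0)-piv)))
    B=onplane(M,80);v=B[...,:2]-piv;r=np.hypot(*np.moveaxis(v,-1,0))
    m2=(r>25)&(r<66)&(z>77.5)&(z<82.5);Q=B[m2][:,:2]
    if m2.sum()>20:
        l=cv2.fitLine(Q.astype(np.float32),cv2.DIST_HUBER,0,.01,.01).ravel();dd=l[:2]*np.sign((l[:2]@(Q.mean(0)-piv)))
        print('arm px',m2.sum(),'dir ang',ang(dd),'mean ang',ang(Q.mean(0)-piv))
    K=onplane(M,114);m3=(g<110)&(z>111)&(z<117)&(np.hypot(K[...,0]-piv[0],K[...,1]-piv[1])<100)
    if m3.sum()>20: print('knob',m3.sum(),K[m3].mean(0),'ang',ang(K[m3][:,:2].mean(0)-piv),'r',np.hypot(*(K[m3][:,:2].mean(0)-piv)))
    H=onplane(M,85);m4=(np.hypot(H[...,0]-piv[0],H[...,1]-piv[1])<22)&(z>82.5)&(z<88)
    if m4.sum()>20: print('hub',m4.sum(),H[m4].mean(0),np.median(z[m4]),cv2.minEnclosingCircle(H[m4][:,:2].astype(np.float32)))
    D=onplane(M,60);v=D[...,:2]-piv;r=np.hypot(*np.moveaxis(v,-1,0));rgb=p.astype(int)
    m5=(r>105)&(r<121)&(abs(z-60)<3)&(g<cv2.medianBlur(p,21).mean(2)-25)&(ang(v)>-1)&(ang(v)<1.2)
    if m5.sum()>100: print('track',m5.sum(),fitc(D[m5][:,:2],piv,113))
E
python3 - <<'E'
from h import *
z=np.load('pics/w7.npz');lever_view(z['p'],z['d'],np.load('pics/w7M.npy'))
c=camera_info('top');z=np.load('pics/top1.npz');R,t=np.array(c['R']),np.array(c['t'])
M=np.eye(4);M[:3,:3]=R.T;M[:3,3]=-R.T@t
import h
h.camera_info=lambda n:c
lever_view(z['p'],z['d'],M)
E
```

```text
marker px 191 [ 493.41443235 -210.4188117    69.        ] ang 0.26841179980333724 r 111.68462511619413
arm px 384 dir ang 1.074953200564918 mean ang 1.0871942870294986
knob 230 [ 563.13133848 -251.9388333   114.        ] ang 1.0805331596961396 r 80.63716798771874
hub 99 [ 599.98185573 -181.66473368   85.        ] 82.8065097154207 ((600.3280639648438, -181.69837951660156), 14.319642066955566)
track 703 (array([ 603.10884565, -182.35232793]), np.float64(1.1277586075825201))
marker px 22 [ 492.762804   -208.97524326   69.        ] ang 0.25443352734849983 r 111.94102184168324
arm px 50 dir ang 1.0631394400738814 mean ang 1.0908490608370034
knob 29 [ 563.00343805 -250.75499674  114.        ] ang 1.0721186857389164 r 79.65581963152734
hub 37 [ 601.73572812 -181.81379503   85.        ] 83.4477078663308 ((599.1939697265625, -183.2084197998047), 16.252532958984375)
```

```bash
cat >> h.py <<'E'
PV=np.array([601.2,-181.3])
def kp(a,z): return [PV[0]-80*np.cos(a),PV[1]-80*np.sin(a),z]
E
python3 - <<'E'
from h import *
a0,a1=1.077,0.264
movep(kp(a0,175),down(a0));set_gripper(0.5);dwell(.1);st('above')
move_linear(kp(a0,98),feed=120);st('down')
set_gripper(0.05,20);st('grip')
for a in np.linspace(a0,a1,9)[1:]:
    move_linear(kp(a,98),down(a),feed=60);f=np.array(read_wrist_force())
    if np.linalg.norm(f)>30: print('force',f);break
dwell(.3);st('end');print(kp(a,98))
p,d,M,_=wsnap('w8');np.save('pics/w8M.npy',M);lever_view(p,d,M,PV)
E
```

```text
above 26.46 [ 563.45 -251.51  175.53] [-0.  -0.3 -1. ] 0.5
down 27.25 [ 563.85 -251.73   98.52] [ 0.9  0.3 -0.2] 0.502
grip 27.58 [ 563.94 -251.98   98.97] [-0.8  0.1  4.4] 0.203
end 30.15 [ 525.11 -202.48   98.9 ] [0.8 0.3 6.7] 0.202
[np.float64(523.9716857952305), np.float64(-202.17552358838952), 98]
marker px 127 [ 486.08113987 -213.38868933   69.        ] ang 0.2718436173656046 r 119.50747231827066
arm px 1444 dir ang 0.24909616163498283 mean ang 0.29014638668563597
knob 1456 [ 526.65020841 -202.08582916  114.        ] ang 0.2719123656313279 r 77.39329506335866
hub 595 [ 601.26095938 -183.12626415   85.        ] 82.7757224160633 ((600.91845703125, -182.92384338378906), 14.20395278930664)
track 1521 (array([ 603.28032877, -182.4268445 ]), np.float64(1.1815531105564574))
```

View pics/w8.png

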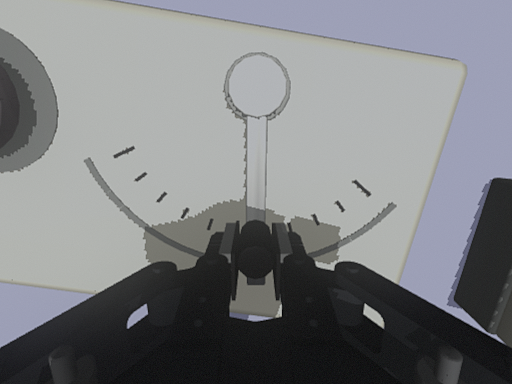

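The lever arm now points roughly at the marker at px (256,280). I'll release and look along the arm's plane to avoid parallax.

```bash
python3 - <<'E'
from h import *
a=0.264
set_gripper(0.5);dwell(.1);move_linear(kp(a,185),feed=150)
movep([PV[0]-178*np.cos(a),PV[1]-178*np.sin(a),190],down(a));dwell(.3)
p,d,M,_=wsnap('w9');np.save('pics/w9M.npy',M);st();lever_view(p,d,M,PV)
def proj(X):
    C=np.linalg.inv(M);c=camera_info('wrist');Y=C[:3,:3]@np.array(X)+C[:3,3];return np.array([Y[0]/Y[2]*c['fx']+c['cx'],Y[1]/Y[2]*c['fy']+c['cy']])
q=proj([PV[0]-95*np.cos(a),PV[1]-95*np.sin(a),75]);u,v=q.astype(int);print(u,v, proj([*PV,85]))
u0,v0=u-50,v-45
cv2.imwrite('pics/w9c.png',cv2.resize(p[v0:v0+75,u0:u0+100,::-1],(800,600),interpolation=cv2.INTER_CUBIC));print(u0,v0)
E
```

```text
32.23 [ 430.03 -227.3   189.75] [-0.4 -0.1 -0.9] 0.497
marker px 27 [ 495.65485947 -209.37007046   69.        ] ang 0.2599361968268847 r 109.21403547235563
arm px 718 dir ang 0.24242837557090674 mean ang 0.2883742981173101
knob 541 [ 523.33915874 -202.9191956   114.        ] ang 0.27084173216696295 r 80.80656050248005
track 1263 (array([ 603.15344564, -182.44682664]), np.float64(1.172636820594487))
255 90 [256.00297525 -52.88474453]
205 45
```

View pics/w9c.png

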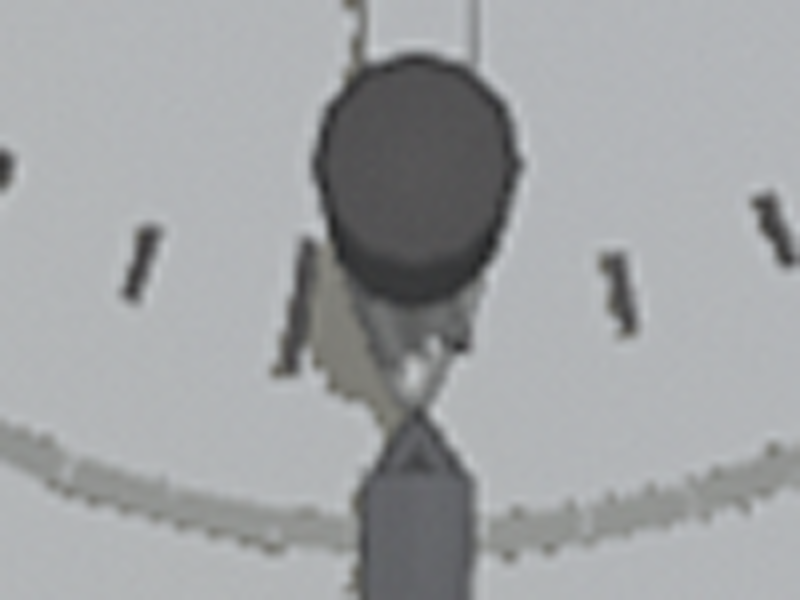

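Pointer tip, knob (col 418), arm (col 420) and marker (tip col 417, body col 416) line up to within about 0.3 mm, and the gripper is clear of everything.

```bash
python3 - <<'E'
from h import *
dwell(.3);st();print(hand_in())
E
```

```text
32.52 [ 429.45 -227.7   189.98] [-0.2 -0.6  0.6] 0.502
the job is handed in; nothing more can be done
None
```

The job is handed in at 32.5 s (limit 72 s): the disc and then the collar are on the post, flat and fully home, and the speed lever points at the index marker to within about 0.3 mm by the wrist camera, with the robot touching nothing.

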